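Lever to idle, shut the air valve, back it off two turns and hold

ROBOT

A 6-joint arm with a two-finger parallel gripper is mounted at the origin on the work surface. World frame = base frame: x ahead of the robot, y to its left, z up, the work surface at z = 0. Lengths are in m, angles in rad, forces in N, time in s.
With the tool pointing down it reaches from about 0.275 to 0.825 m from the base axis. Payload 4.9 kg.
Tool frame: the origin (TCP) lies midway between the tips of the shut fingers; the grasp point (between the pads) lies 19 mm behind it (bot.grip_depth is the distance from the TCP to the grasp point, in m); y points along the fingers, x is the direction in which the jaws open and shut, and the axes are right-handed (so a half turn about y gives the same grasp; the last joint's range is limited). The gripper opens to 85 mm and grips with 20 to 120 N. Pads are 22 mm wide; open, the fingers measure 114 mm over their backs; the gripper's body (76 mm by 85 mm) begins 54 mm behind the grasp point. The pads swing forward as they close: fully open they stand 13 mm farther back than shut.
Start: joints at [1.209, 0.326, -0.193, 1.052, 0, 1.437], TCP at [0.124, 0.536, 0.231] pointing down, gripper open.
Joint ranges: [-2.65, 2.65], [-0.97, 1.79], [-1.3, 1.35], [-1.93, 2.1], [-1.47, 1.37], [-3.14, 3.14]. Speed limits (rad/s): [2.57, 2.57, 3.14, 3.14, 3.14, 3.14].

INTERFACE

Orientations are given as a unit quaternion [w, x, y, z].
In Python, from cell import bot gives the robot as it stands. Calls block until the motion is done:
- bot.move_pose(position, orientation): joint-space move of the TCP to a pose.
- bot.move_linear(position, speed=0.15, rotation=None, until_force=None): straight line of the TCP; rotation=None keeps the orientation; speed is the mean speed in m/s. With until_force (N) it stops when the force on the tool has changed by that much, and returns True; else False.
- bot.goto_joints(angles): joint-space move.
- bot.set_gripper(opening, grasp_force=None): opening from 0.0 (shut) to 1.0 (fully open); grasp_force is the grip in N (None keeps the last); returns when the fingers have stopped.
- bot.wait(seconds).
- bot.solve_ik(position, orientation): joint angles nearest the present ones, or None.
- bot.camera(name): name is "side" or "top" or "wrist"; returns the picture (400x640x3 uint8, red, green, blue); there is no depth.
- bot.calibration(name): a dict with "mtx" (3x3 intrinsics, pixels), "extrinsics" (4x4, takes a point from world to camera coordinates); the wrist camera has in their place "hand_eye" (4x4, takes a point from camera to tool coordinates, whose origin is the TCP and whose axes are the tool frame's). Camera axes: x right, y down, z forward; pixel columns grow to the right and rows downward; lengths in m; the calibration is good to about 2 mm. A picture is of the moment at which its call begins: read the wrist's pose just before it. calibration takes no time and is no camera call.
A pose or a line that the arm cannot do raises bot.PlanningError and nothing moves.
- bot.close_job(): hands the job in, once; it reports no verdict.
Trained networks look in the newest picture that a camera, given by its name, has taken for a name from the list of things; names that differ only in an ending like _2 or _b are one class to them, and where a whole thing is asked for, a point or a joint stands for the part that bears it (a point fixed in the world has none). Each returns a list of dicts, best first, with "confidence" (0 to 1); they miss things now and then, are a little off and sometimes report something else, mostly with a low value. They report only what shows in the picture. A call takes as long as a camera call. They do not tell look-alikes from the thing itself.
- bot.search_frame(camera, thing): "bbox" ([left, top, width, height] in pixels, round what is visible of it).
Readings, each from a call of its own:
- bot.read_clock(): time.
- bot.read_joint_positions(): joint angles.
- bot.read_joint_vel(): joint speeds.
- bot.read_joint_efforts(): joint torques, N m.
- bot.read_position(): TCP position.
- bot.read_tool_rot(): TCP orientation.
- bot.read_ft_force(): force on the tool from outside, world axes, zero at the start.
- bot.read_moment(): the same for the moment, N m.
- bot.read_gripper_width(): opening from 0.0 (shut) to 1.0 (fully open).
Only numpy, scipy, OpenCV 4.12 (cv2) and the standard library are available. Lean on these libraries where they do the work, as an engineer would, in place of code of your own. Each camera call takes 0.05 s, during which the arm holds its last target.

TASK

Get the air feed ready for the screen bubble remover: swing the orange-posted flow lever until its pointer meets the green idle tab (do not shift the tab), then wind the red wheel valve clockwise all the way shut against its stop, and back it off (anticlockwise) exactly two full turns. Finish while still gripping the wheel's black handle at the two-turn position: do not let go of it. Leave the lever at its tab and the other things on the bench where they are.

Things in the scene. Friction and masses are not known exactly. Their poses are not given: they have to be found in the camera images.
- wheel (a joint): Opening of the wheel valve in rad: 0 = fully shut against the hard stop; grows as the wheel turns anticlockwise seen from above (one turn = 6.283, two turns = 12.566); the far stop is at 20. It starts between 2.5 and 7.5. The wheel does not rise as it turns; it stays where left; turning it takes about 3 N at the handle.
- hub (a point): Centre of the red hand wheel, on its vertical axis, at the middle of the rim's thickness, 90 above the bench. Rim of 55 radius (centre line), bar 14 thick, three spokes, hub top at about 104. The wheel sits on an aluminium block 110 x 110 x 50; the whole valve is fixed to the bench and stands on either the left or the right.
- handle: Black upright cylindrical handle, 22 in diameter, 52 tall, on the rim, 55 from the wheel's axis; origin at its centre, 37 above the rim's centre line (127 above the bench; the handle reaches from 101 to 153). It spins freely about its own vertical axis, so a gripper that holds it need not turn as it winds the wheel round.
- lever (a joint): Angle of the flow lever in rad, range -0.9 to 0.9; 0 = pointing straight out of its housing along the middle of the white scale (away from the robot, give or take the housing's yaw), growing anticlockwise seen from above. It stays where left; moving it takes about 3 N at the post.
- pivot (a point): Point on the lever's vertical hinge axis, at the height of the lever, 65 above the bench. Grey housing, 50 tall, 180 deep x 200 wide, fixed to the bench, from 50 on the robot's side of the axis to 130 on the far side.
- lever_post (a point): Centre of the orange round post standing on the lever, 22 in diameter, 52 tall, from 69 to 121 above the bench (centre at 95), 70 from the hinge axis. The post is fixed to the lever: it turns with it.
- pointer (a point): End of the orange pointer of the lever, 100 from the hinge axis, 65 above the bench.
- mark (a point): Middle of the inner end of the green idle tab on the scale, 102 from the hinge axis, 65 above the bench; the lever is at idle when its pointer meets this point (2 mm gap). The tab (20 long, 8 wide, top 69 above the bench) is stiff on the scale and must stay.
- driver: Bystander: small screwdriver, 150 long, lying between the two fixtures (mm); origin at its underside. Not part of the job.
- jar: Bystander: amber screw jar with blue cap, 40 across, 50 tall, standing between the fixtures (mm); origin at its underside. Not part of the job.
- tape: Bystander: yellow tape roll, 52 across, 15 tall, lying between the fixtures (mm); origin at its underside. Not part of the job.
- tweezers: Bystander: steel tweezers, 150 long, on the left of the bench (mm); origin at its underside. Not part of the job.
- flask: Bystander: clear bottle with white cap, 44 across, 100 tall, on the right of the bench (mm); origin at its underside. Not part of the job.
There are look-alikes about, which are no part of the job. What is shaped like the part that bears wheel but pink is not meant.

How it is judged:
On the way, in this order (a step that is already met when the one before it is completed fails the run):
1. the lever's pointer stands at the green idle tab (within 9 mm) (distance between pointer and mark below 0.009 m), for 0.3 s.
2. the wheel valve is shut against its stop (within 0.06 rad) (value of joint wheel below 0.06 rad), for 0.2 s.
At the end, for the whole second after the job is handed in: The wheel stands still two turns open from its stop (12.566 rad within 0.2 rad), the fingers grip its black handle (more than 2 N, grasp point within 35 mm of the handle's centre), and the lever's pointer is still within 9 mm of the green tab (value of joint wheel between 12.366 and 12.766 rad and velocity of joint wheel between -0.1 and 0.1 rad/s and contact force between the fingers and handle above 2 N and distance between the grasp point and handle below 0.035 m and distance between pointer and mark below 0.009 m); the arm keeps its last pose, push and grip.
It fails at once if the green idle tab is shifted by more than 6 mm (distance of mark from where it was at the start of the episode above 0.006 m).
It fails at once if a bystander is moved by more than 30 mm (distance of any of driver, jar, tape, tweezers, flask from where it was at the start of the episode above 0.03 m).
It also fails if it takes over 70 s, if anything falls off the work surface, if the arm or the gripper's body presses on something with over 40 N, if the wrist force passes 120 N, or if a joint passes its speed limit or range.

## Working session

There is one attempt and no reset: what is moved stays moved. The work goes in short steps, each a Python script; the robot and the scene stay as the last script left them, time stands still between calls to the robot, and variables do not carry over. Pictures are saved under pics/ and viewed, and the job is handed in when it is done.

```bash
mkdir -p pics; ls; python3 - <<'E'
from cell import bot
import cv2
for n in("top","side"):
    im=bot.camera(n); cv2.imwrite(f"pics/{n}0.png",im[:,:,::-1])
    for t in("wheel","handle","lever_post","lever","jar","flask"):
        print(n,t,[( [round(v) for v in d["bbox"]],round(d["confidence"],2)) for d in bot.search_frame(n,t)])
    c=bot.calibration(n);print(c["mtx"],c["extrinsics"])
print(bot.read_clock())
E
```

```text
pics
top wheel [([328, 224, 36, 41], 0.9), ([383, 224, 35, 36], 0.77), ([347, 181, 38, 36], 0.55)]
top handle [([292, 190, 15, 14], 0.68), ([403, 224, 8, 8], 0.63), ([340, 228, 8, 3], 0.46)]
top lever_post [([236, 195, 15, 27], 0.47)]
top lever [([237, 193, 16, 26], 0.51)]
top jar [([294, 191, 12, 10], 0.51)]
top flask [([442, 218, 12, 16], 0.61), ([349, 183, 36, 31], 0.57)]
[[464.63566553   0.         310.81341705]
 [  0.         464.63566553 196.3793821 ]
 [  0.           0.           1.        ]] [[-0.01991436 -0.99973122  0.01187027 -0.01579957]
 [-0.98202325  0.01732985 -0.18796279  0.56577036]
 [ 0.18770655 -0.01540004 -0.98210442  1.6206267 ]
 [ 0.          0.          0.          1.        ]]
side wheel [([294, 297, 55, 50], 0.75), ([264, 233, 44, 47], 0.75), ([332, 240, 48, 41], 0.73)]
side handle [([340, 297, 10, 20], 0.65), ([332, 245, 11, 18], 0.44)]
side lever_post [([266, 150, 23, 31], 0.73), ([316, 201, 10, 18], 0.43)]
side lever [([265, 147, 22, 36], 0.77)]
side jar [([316, 203, 8, 24], 0.57)]
side flask [([373, 368, 24, 32], 0.71)]
[[439.00973533   0.         314.00588689]
 [  0.         439.00973533 198.23307591]
 [  0.           0.           1.        ]] [[ 0.8830241  -0.46931712 -0.00314246 -0.48400491]
 [-0.34282385 -0.64042419 -0.68726172  0.265819  ]
 [ 0.32053118  0.60794597 -0.72640309  1.17060104]
 [ 0.          0.          0.          1.        ]]
0.7
```

```bash
python3 - <<'E'
import cv2
im=cv2.imread("pics/top0.png");cv2.imwrite("pics/top0c.png",cv2.resize(im[130:290,200:480],(784,448),interpolation=cv2.INTER_CUBIC))
im=cv2.imread("pics/side0.png");cv2.imwrite("pics/side0c.png",cv2.resize(im[130:400,200:460],(578,600),interpolation=cv2.INTER_CUBIC))
E
```

```text
(no output)
```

View pics/top0c.png

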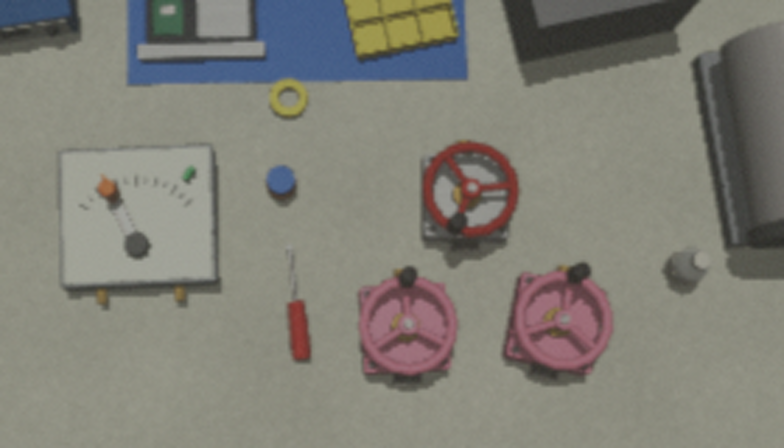

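View pics/side0c.png

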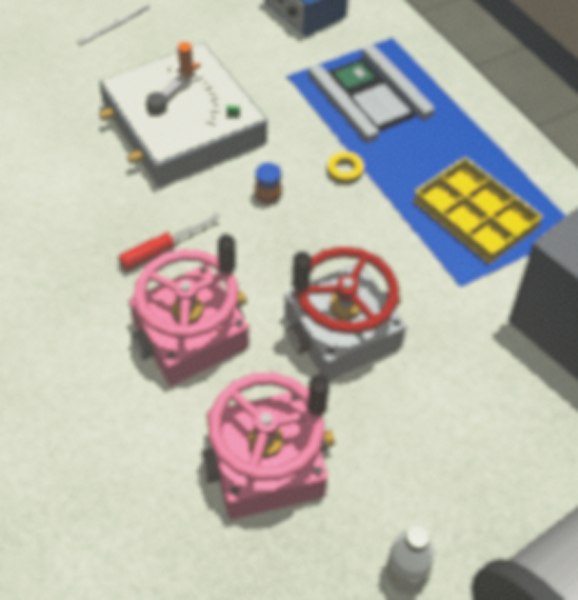

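The red wheel at top px (368,197) is the one meant. The pink wheels at (345,245) and (401,244) are look-alikes. The lever housing is at (249,207), with the orange post at (238,197) and the green tab at (267,192).

```bash
cat > h.py <<'E'
from cell import bot
import numpy as np, cv2
def ray(cam,uv):
    c=bot.calibration(cam);E=np.array(c["extrinsics"]);R,t=E[:3,:3],E[:3,3]
    d=R.T@np.linalg.inv(c["mtx"])@np.array([*uv,1.]);return -R.T@t,d
def atz(cam,uv,z):
    o,d=ray(cam,uv);return o+d*(z-o[2])/d[2]
def wray(uv,pos,quat):
    from scipy.spatial.transform import Rotation as Ro
    c=bot.calibration("wrist");H=np.array(c["hand_eye"]);R=Ro.from_quat(np.roll(quat,-1)).as_matrix()
    o=R@H[:3,3]+pos;d=R@H[:3,:3]@np.linalg.inv(c["mtx"])@np.array([*uv,1.]);return o,d
E
python3 - <<'E'
from h import *
np.set_printoptions(precision=4,suppress=True)
for n,t,s,z in [("hub",(471,187),(346,284),.104),("handle",(456,222),(302,257),.153),("post",(106,187),(185,47),.121),("pivot",(136,244),(156,101),.08),("tab",(188,174),(233,111),.069),("jar",(281,180),(268,170),.05),("flask",(702,261),(417,538),.1)]:
    t=(t[0]/2.8+200,t[1]/2.8+130);s=(s[0]/2.223+200,s[1]/2.222+130)
    print(n,atz("top",t,z),atz("side",s,z))
print(bot.read_tool_rot(),bot.calibration("wrist"))
E
```

```text
hub [ 0.5508 -0.2264  0.104 ] [ 0.548  -0.2296  0.104 ]
handle [ 0.499  -0.1995  0.153 ] [ 0.5025 -0.2032  0.153 ]
post [0.5555 0.2263 0.121 ] [0.5555 0.2215 0.121 ]
pivot [0.49   0.1939 0.08  ] [0.4881 0.1796 0.08  ]
tab [0.5806 0.1295 0.069 ] [0.5797 0.1204 0.069 ]
jar [0.5745 0.0111 0.05  ] [0.5777 0.0131 0.05  ]
flask [ 0.453  -0.5101  0.1   ] [ 0.4535 -0.5116  0.1   ]
[-0.5536  0.5536  0.4399 -0.4399] {'mtx': array([[317.18  ,   0.    , 316.7726],
       [  0.    , 317.18  , 195.7612],
       [  0.    ,   0.    ,   1.    ]]), 'hand_eye': array([[ 1.    , -0.0006,  0.0002,  0.0005],
       [-0.0003, -0.2917,  0.9565, -0.1425],
       [-0.0005, -0.9565, -0.2917,  0.0741],
       [ 0.    ,  0.    ,  0.    ,  1.    ]])}
```

```bash
cat >> h.py <<'E'
from scipy.spatial.transform import Rotation as Ro
def q(psi):
    c,s=np.cos(psi),np.sin(psi)
    R=np.array([[c,0,-s],[s,0,c],[0,-1,0]])
    v=Ro.from_matrix(R).as_quat();return [float(a) for a in np.roll(v,1)]
def shot(name):
    p=np.array(bot.read_position());r=np.array(bot.read_tool_rot())
    im=bot.camera("wrist");cv2.imwrite(f"pics/{name}.png",im[:,:,::-1]);np.savez(f"pics/{name}.npz",p=p,r=r);print(p,r)
    return im
def wz(name,uv,z):
    f=np.load(f"pics/{name}.npz");o,d=wray(uv,f["p"],f["r"]);return o+d*(z-o[2])/d[2]
E
python3 - <<'E'
from h import *
np.set_printoptions(precision=3,suppress=True)
print(Ro.from_quat(np.roll(bot.read_tool_rot(),-1)).as_matrix())
for p in ([.50,.17,.27],[.55,-.226,.27],[.6,-.226,.12]):
  for a in (0,90,180,-90): 
    print(p,a,bot.solve_ik(p,q(np.radians(a))))
E
```

```text
[[ 0.226 -0.    -0.974]
 [ 0.974 -0.     0.226]
 [-0.    -1.     0.   ]]
[0.5, 0.17, 0.27] 0 [ 0.188  0.262 -0.181  1.128  0.     1.759]
[0.5, 0.17, 0.27] 90 [ 0.188  0.262 -0.181  1.128  0.     0.188]
[0.5, 0.17, 0.27] 180 [ 0.188  0.262 -0.181  1.128  0.    -1.383]
[0.5, 0.17, 0.27] -90 [ 0.188  0.262 -0.181  1.128  0.    -2.954]
[0.55, -0.226, 0.27] 0 [-0.514  0.39  -0.     1.181  0.     1.057]
[0.55, -0.226, 0.27] 90 [-0.514  0.39  -0.     1.181  0.    -0.514]
[0.55, -0.226, 0.27] 180 [-0.514  0.39  -0.     1.181  0.    -2.085]
[0.55, -0.226, 0.27] -90 [-0.514  0.39  -0.     1.181  0.     2.628]
[0.6, -0.226, 0.12] 0 [-0.475  0.578 -0.089  0.903  0.     1.096]
[0.6, -0.226, 0.12] 90 [-0.475  0.578 -0.089  0.903  0.    -0.475]
[0.6, -0.226, 0.12] 180 [-0.475  0.578 -0.089  0.903  0.    -2.046]
[0.6, -0.226, 0.12] -90 [-0.475  0.578 -0.089  0.903  0.     2.666]
```

```bash
python3 - <<'E'
from h import *
bot.move_pose([.50,.18,.27],q(np.pi/2)); shot("w1")
for t in("lever_post","lever"): print(t,bot.search_frame("wrist",t))
print(bot.read_clock())
E
```

```text
[0.49963693 0.18071777 0.2699587 ] [-0.49984367  0.49959811  0.5002883  -0.50026958]
lever_post [{'bbox': [319.8, 150.7, 56.7, 96.6], 'confidence': 0.83}]
lever [{'bbox': [321.5, 150.7, 55.2, 96.1], 'confidence': 0.87}]
2.7333
```

View pics/w1.png

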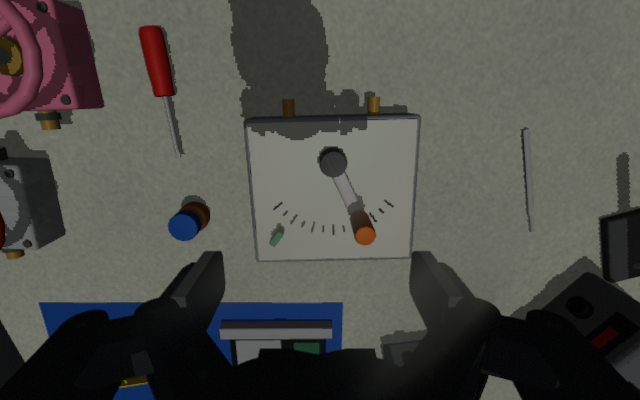

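The post top is at (365,236), the hinge knob at (333,161), and the tab at (277,235) with its inner end at about (280,229).

```bash
python3 - <<'E'
from h import *
np.set_printoptions(precision=4,suppress=True)
im=cv2.imread("pics/w1.png");cv2.imwrite("pics/w1c.png",cv2.resize(im[105:275,235:435],(706,600),interpolation=cv2.INTER_CUBIC))
for uv,z in[((365,236),.121),((333,161),.075),((277,235),.069),((248,121),.05),((419,116),.05),((411,257),.05),((257,261),.05),((364,195),.069)]: print(uv,wz("w1",uv,z))
E
```

```text
(365, 236) [0.5566 0.2295 0.121 ]
(333, 161) [0.4894 0.1987 0.075 ]
(277, 235) [0.5787 0.1345 0.069 ]
(248, 121) [0.4491 0.1046 0.05  ]
(419, 116) [0.4436 0.2947 0.05  ]
(411, 257) [0.6174 0.301  0.05  ]
(257, 261) [0.6231 0.1052 0.05  ]
(364, 195) [0.5295 0.2347 0.069 ]
```

View pics/w1c.png

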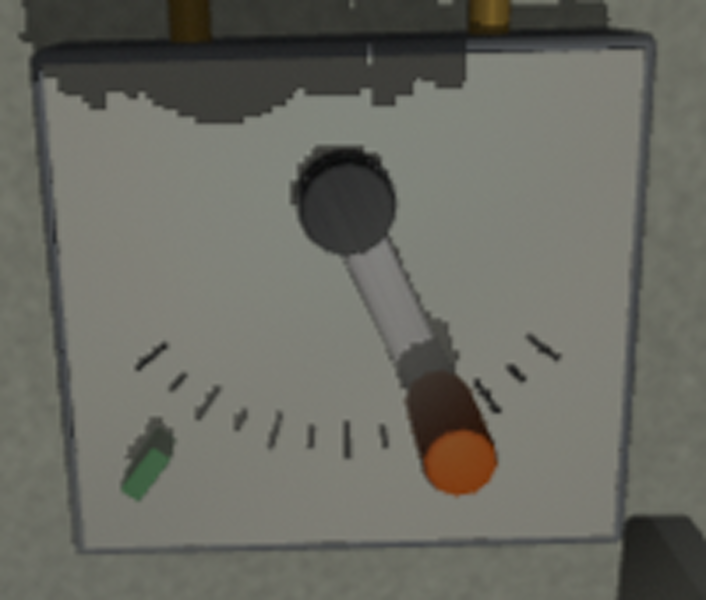

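```bash
python3 - <<'E'
from h import *
np.set_printoptions(precision=4,suppress=True)
Q=q(np.radians(114))
bot.move_pose([.556,.228,.19],Q); 
bot.move_linear([.556,.228,.135],speed=.1);shot("w2")
bot.move_linear([.556,.228,.083],speed=.1)
bot.set_gripper(0.0,grasp_force=30)
print(bot.read_gripper_width(),bot.read_ft_force(),bot.read_position())
shot("w3");print(bot.read_clock())
a=cv2.imread("pics/w2.png");b=cv2.imread("pics/w3.png")
cv2.imwrite("pics/w23.png",cv2.resize(np.vstack([a,b]),(480,600),interpolation=cv2.INTER_AREA))
E
```

```text
[0.5565 0.228  0.136 ] [-0.3849  0.3856  0.5933 -0.5926]
0.2495668212785648 [-0.4042  0.3129  2.4532] [0.5562 0.2282 0.0834]
[0.5562 0.2282 0.0834] [-0.3851  0.3852  0.5932 -0.5928]
5.3167
```

View pics/w23.png

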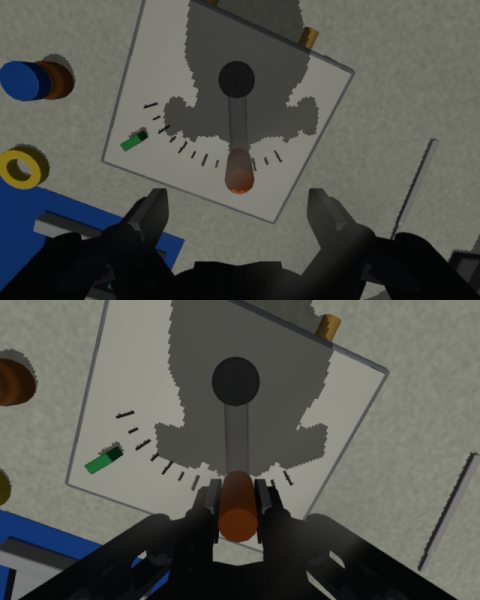

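View pics/w2.png

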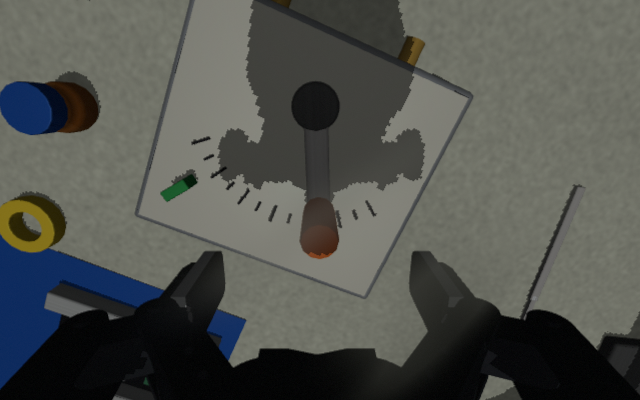

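```bash
python3 - <<'E'
from h import *
np.set_printoptions(precision=4,suppress=True)
im=cv2.imread("pics/w3.png");cv2.imwrite("pics/w3c.png",cv2.resize(im[60:260,80:380],(798,532),interpolation=cv2.INTER_CUBIC))
for n,k,i,o in[("w1",(333,161),(280.3,233.3),(273,244)),("w2",(315,106),(192,181),(165,196)),("w3",(315,108),(159,204),(120,227))]:
    f=np.load(f"pics/{n}.npz")
    print(n,wz(n,k,.08),wz(n,i,.069),wz(n,o,.069))
# triangulate knob & tab centre
for pts in ({"w1":(333,161),"w3":(315,108)},{"w1":(276.7,238.5),"w3":(139.5,215.5)}):
    A=np.zeros((3,3));b=np.zeros(3)
    for n,uv in pts.items():
        f=np.load(f"pics/{n}.npz");o,d=wray(uv,f["p"],f["r"]);d/=np.linalg.norm(d);M=np.eye(3)-np.outer(d,d);A+=M;b+=M@o
    print(np.linalg.solve(A,b))
E
```

```text
w1 [0.4887 0.1982 0.08  ] [0.5767 0.1382 0.069 ] [0.5905 0.1291 0.069 ]
w2 [0.4931 0.1989 0.08  ] [0.5723 0.1423 0.069 ] [0.5902 0.1284 0.069 ]
w3 [0.4924 0.1992 0.08  ] [0.5699 0.1445 0.069 ] [0.5909 0.1291 0.069 ]
[0.493  0.1994 0.0569]
[0.5891 0.1316 0.055 ]
```

View pics/w3c.png

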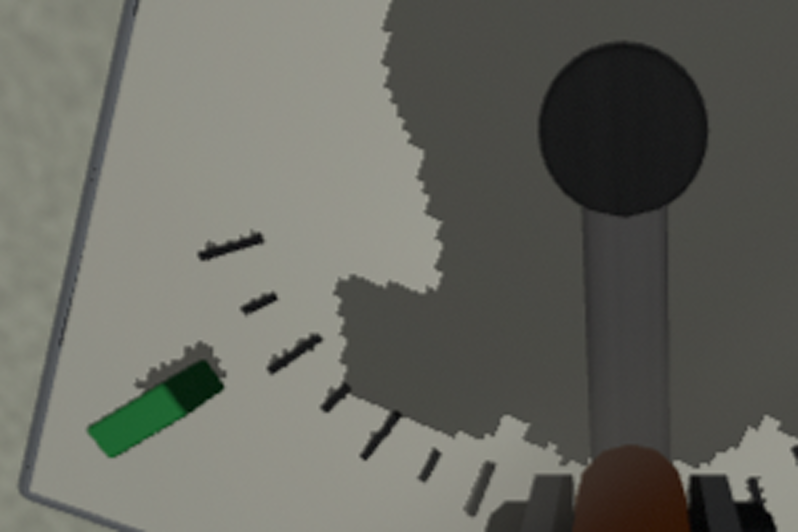

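```bash
python3 - <<'E'
from h import *
P=np.array([.493,.1992])
for uv in((146.9,209.6),(117.6,226.9),(132,218)):
    v=wz("w3",uv,.069)[:2]; d=v-P; print(v,np.linalg.norm(d),np.degrees(np.arctan2(d[1],d[0])))
for v in((.5905,.1291),(.5902,.1284)):
    d=np.array(v)-P;print(np.linalg.norm(d),np.degrees(np.arctan2(d[1],d[0])))
d=np.array([.5562,.2282])-P;print(np.linalg.norm(d),np.degrees(np.arctan2(d[1],d[0])))
E
```

```text
[0.57543427 0.13959943] 0.10172333486407009 -35.86719785448394
[0.59132785 0.12790237] 0.12145665156470395 -35.94590796982693
[0.58322831 0.13364458] 0.11152874848296297 -36.00029832373553
0.12008438699514606 -35.715166570259626
0.12025173595420563 -36.06940989958102
0.06953589001371883 24.64853298570003
```

```bash
python3 - <<'E'
from h import *
np.set_printoptions(precision=4,suppress=True)
P=np.array([.493,.1992]);r=.0697
for a in np.linspace(24.65,-35.9,11)[1:]:
    t=np.radians(a);bot.move_linear([*(P+r*np.array([np.cos(t),np.sin(t)])),.083],speed=.06,rotation=q(t+np.radians(114-24.65)))
    print(round(a,1),bot.read_ft_force(),bot.read_gripper_width())
d=np.array(bot.read_position())[:2]-P;print(np.linalg.norm(d),np.degrees(np.arctan2(d[1],d[0])))
shot("w4");print(bot.read_clock())
E
```

```text
18.6 [-2.2297 -0.761   5.2808] 0.2541251009117356
12.5 [-2.4266 -0.7615  5.367 ] 0.24772253767301353
6.5 [-1.5608 -1.2961  4.6213] 0.24832173896542506
0.4 [-1.9748  0.4076  5.4622] 0.25101187651187884
-5.6 [-1.6507 -0.4332  4.806 ] 0.24954316476328395
-11.7 [-1.1628 -0.4811  5.0175] 0.24982199960139762
-17.7 [-0.725  -0.6072  5.2301] 0.2497898038085872
-23.8 [-1.2594 -0.4557  5.3506] 0.2445962441723264
-29.8 [-1.0993 -0.4367  6.9413] 0.24649162455676937
-35.9 [0.3245 0.4527 5.5712] 0.24928259583565174
0.07003114712341907 -35.679044368356735
[0.5499 0.1584 0.0833] [-0.6311  0.6315  0.3188 -0.3182]
8.1167
```

View pics/w4.png

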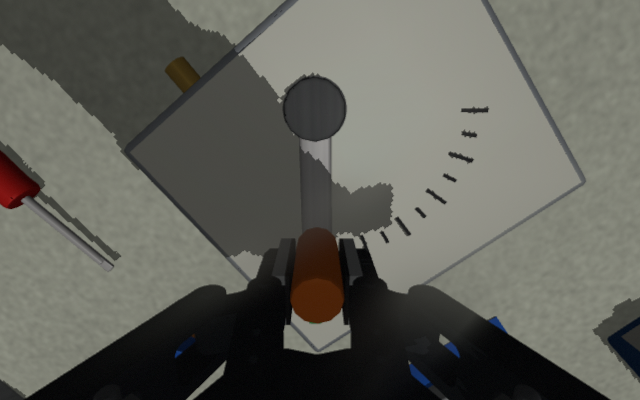

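Lever swung. I'll release it, back off, and check the pointer against the tab.

```bash
python3 - <<'E'
from h import *
bot.set_gripper(0.6); 
p=bot.read_position();bot.move_linear([p[0],p[1],.16],speed=.15)
bot.move_linear([.51,.165,.23],speed=.2)
im=shot("w5");print(bot.read_clock())
b=im[:,:,::-1];cv2.imwrite("pics/w5c.png",cv2.resize(b[100:330,230:450],(574,600),interpolation=cv2.INTER_CUBIC))
E
```

```text
[0.50994205 0.16495438 0.22913466] [-0.63152518  0.63157087  0.31790201 -0.31817055]
9.7833
```

View pics/w5c.png

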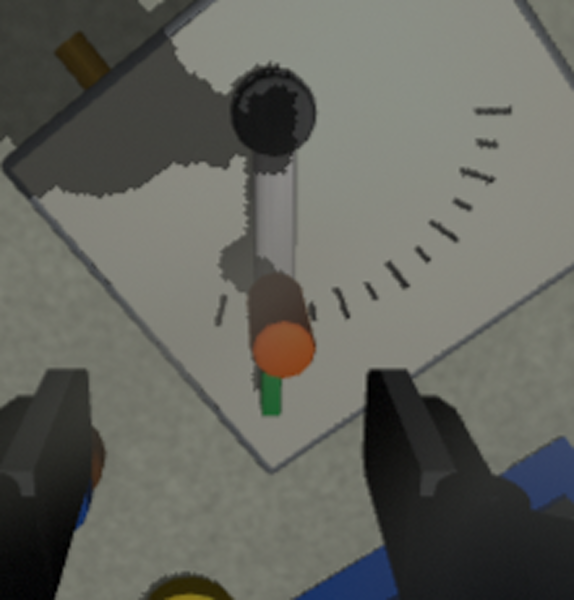

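```bash
python3 - <<'E'
from h import *
P=np.array([.493,.1992])
for n,(u,v),z in(("tab",(271,393),.069),("levermid",(274,210),.069),("post",(284,349),.121),("levermid2",(276,262),.069)):
    x=wz("w5",(230+u/2.609,100+v/2.609),z)[:2];d=x-P;print(n,x,np.linalg.norm(d),np.degrees(np.arctan2(*d[::-1])))
E
```

```text
tab [0.5839137  0.13319473] 0.11234765834769493 -35.980442103422
levermid [0.52275795 0.17848647] 0.036257219282775234 -34.8405141245859
post [0.55058918 0.15907432] 0.07018962761092187 -34.86713872667232
levermid2 [0.53994625 0.16712014] 0.05686007300556468 -34.34602801340444
```

```bash
python3 - <<'E'
from h import *
np.set_printoptions(precision=4,suppress=True)
bot.move_linear([.51,.165,.30],speed=.2)
bot.move_pose([.51,-.2264,.30],q(np.pi/2)); im=shot("w6")
for t in("handle","wheel"): print(t,[([round(v) for v in d["bbox"]],round(d["confidence"],2)) for d in bot.search_frame("wrist",t)])
for n,u in(("pinkL handle",(407,275)),("pinkR handle",(580,271))): print(n,atz("top",(u[0]/2.8+200,u[1]/2.8+130),.153))
for n,u in(("pinkL hub",(408,323)),("pinkR hub",(563,318))): print(n,atz("top",(u[0]/2.8+200,u[1]/2.8+130),.104))
print(bot.read_clock())
E
```

```text
[ 0.51   -0.2256  0.2994] [ 0.5003 -0.4994 -0.5002  0.5001]
handle [([331, 154, 23, 30], 0.85)]
wheel [([338, 0, 126, 116], 0.93), ([150, 0, 123, 115], 0.81), ([266, 150, 107, 103], 0.74), ([603, 172, 37, 43], 0.66), ([328, 151, 30, 35], 0.26)]
pinkL handle [ 0.436  -0.1383  0.153 ]
pinkR handle [ 0.4369 -0.3457  0.153 ]
pinkL hub [ 0.3828 -0.1418  0.104 ]
pinkR hub [ 0.3853 -0.3323  0.104 ]
11.8917
```

View pics/w6.png

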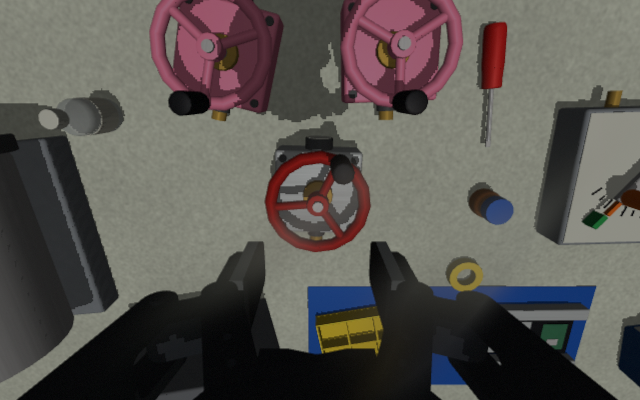

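```bash
python3 - <<'E'
import cv2
b=cv2.imread("pics/w6.png");cv2.imwrite("pics/w6c.png",cv2.resize(b[135:265,250:390],(646,600),interpolation=cv2.INTER_CUBIC))
E
```

```text
(no output)
```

View pics/w6c.png

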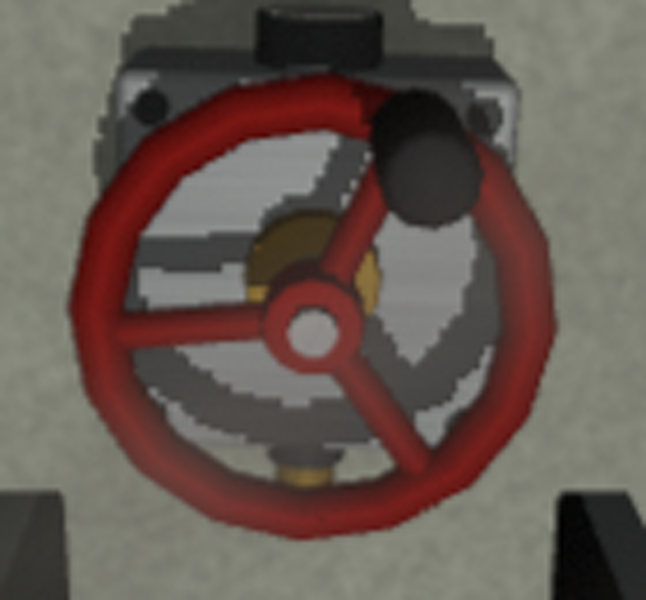

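The crop confirms the red wheel, with hub top at (313,328) and handle top at (431,178) in crop pixels.

```bash
python3 - <<'E'
from h import *
np.set_printoptions(precision=4,suppress=True)
f=lambda u,v:(250+u/4.615,135+v/4.615)
h=wz("w6",f(313,328),.104);k=wz("w6",f(431,178),.153);r=wz("w6",f(314,308),.09)
d=k-h;print(h,k,r,np.hypot(d[0],d[1]),np.degrees(np.arctan2(d[1],d[0])))
E
```

```text
[ 0.551  -0.2238  0.104 ] [ 0.5024 -0.2002  0.153 ] [ 0.5505 -0.2235  0.09  ] 0.05407210350519021 154.13599445880908
```

```bash
python3 - <<'E'
from h import *
np.set_printoptions(precision=4,suppress=True)
Q=q(np.pi/2)
bot.move_pose([.5025,-.2005,.20],Q)
bot.move_linear([.5025,-.2005,.112],speed=.12)
print(bot.read_ft_force())
bot.set_gripper(0.0,grasp_force=40)
print(bot.read_gripper_width(),bot.read_position(),bot.read_ft_force())
H=np.array([.551,-.2245]);r=.0545
p=np.array(bot.read_position())[:2]-H;a0=np.degrees(np.arctan2(p[1],p[0]));print(a0,np.hypot(*p))
for a in np.arange(a0,a0-91,-15)[1:]:
    t=np.radians(a)
    hit=bot.move_linear([*(H+r*np.array([np.cos(t),np.sin(t)])),.112],speed=.08,until_force=15)
    F=np.array(bot.read_ft_force());p=np.array(bot.read_position())[:2]-H
    print(round(a,1),hit,"ang",np.degrees(np.arctan2(p[1],p[0])).round(2),"tan",(F[:2]@[-np.sin(t),np.cos(t)]).round(1),"rad",(F[:2]@[np.cos(t),np.sin(t)]).round(1),F[2].round(1))
    if hit:break
print(bot.read_gripper_width(),bot.read_clock())
E
```

```text
[-0.6452 -0.287   0.068 ]
0.24090110355234928 [ 0.5031 -0.2009  0.1129] [-1.6776  1.013   5.3365]
153.74688550148215 0.05344691695885886
138.7 False ang 137.72 tan -2.4 rad 0.3 6.3
123.7 False ang 122.45 tan -1.6 rad 0.2 5.9
108.7 False ang 107.23 tan -1.6 rad 1.7 5.7
93.7 False ang 92.1 tan -2.4 rad 0.8 6.4
78.7 False ang 77.03 tan -2.0 rad 2.2 5.4
63.7 False ang 62.03 tan -2.3 rad 2.1 3.9
0.24284446924579894 15.5833
```

```bash
python3 - <<'E'
from h import *
np.set_printoptions(precision=4,suppress=True)
H=np.array([.551,-.2245]);r=.0545
a0=63.7
for i in range(1,26):
    a=a0-15*i;t=np.radians(a)
    hit=bot.move_linear([*(H+r*np.array([np.cos(t),np.sin(t)])),.112],speed=.08,until_force=12)
    F=np.array(bot.read_ft_force());P=np.array(bot.read_position());p=P[:2]-H
    aa=np.degrees(np.arctan2(p[1],p[0]))
    print(round(a,1),hit,"ang",aa.round(2),"r",np.hypot(*p).round(4),"tan",(F[:2]@[-np.sin(t),np.cos(t)]).round(1),"rad",(F[:2]@[np.cos(t),np.sin(t)]).round(1),F[2].round(1))
    if hit or abs((aa-a+180)%360-180)>4:break
print(bot.read_gripper_width(),bot.read_clock(),P)
E
```

```text
48.7 False ang 47.07 r 0.0559 tan -1.2 rad 4.3 5.1
33.7 False ang 32.23 r 0.0562 tan -1.9 rad 5.0 4.0
18.7 False ang 17.22 r 0.0565 tan -1.7 rad 6.4 3.2
3.7 False ang 2.17 r 0.0566 tan -2.0 rad 6.6 3.8
-11.3 True ang -1.82 r 0.0567 tan 5.6 rad 0.3 4.7
0.2486806000028393 17.0917 [ 0.6077 -0.2263  0.1129]
```

```bash
python3 - <<'E'
from h import *
H=np.array([.5525,-.2245]);r=.0552
for a in (-6,-9,-12):
    t=np.radians(a)
    hit=bot.move_linear([*(H+r*np.array([np.cos(t),np.sin(t)])),.112],speed=.04,until_force=15)
    bot.wait(.4)
    F=np.array(bot.read_ft_force());P=np.array(bot.read_position());p=P[:2]-H
    print(a,hit,"ang",np.degrees(np.arctan2(p[1],p[0])),np.hypot(*p),"F",F.round(1),P)
    if np.hypot(*F[:2])>15: break
print(bot.read_gripper_width(),bot.read_clock()); shot("w7")
E
```

```text
-6 False ang -1.9290270790797341 0.05527318290101466 F [ 1.2 12.2 10.6] [ 0.60774186 -0.22636058  0.11284612]
-9 False ang -2.037089127568723 0.055254268251763154 F [ 2.3 18.6 12.3] [ 0.60771935 -0.22646409  0.11282507]
0.24737159242654436 18.3917
[ 0.60771935 -0.22646409  0.11282507] [-0.50011901  0.49588727  0.50920273 -0.49466087]
```

View pics/w7.png

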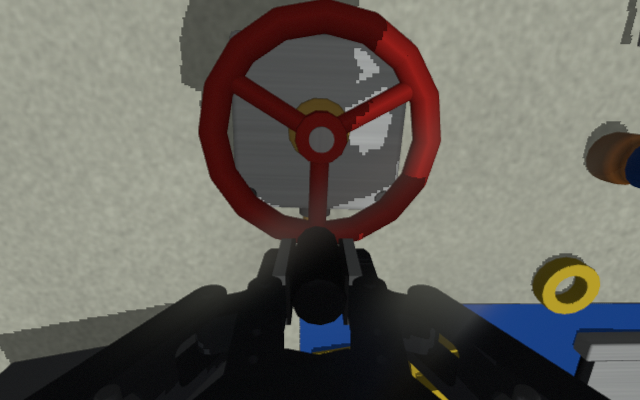

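```bash
python3 - <<'E'
from h import *
H=np.array([.5525,-.2245]);r=.0552
u=-1.95;log=[]
for i in range(1,49):
    a=-1.95+15*i;t=np.radians(a)
    hit=bot.move_linear([*(H+r*np.array([np.cos(t),np.sin(t)])),.112],speed=.08,until_force=25)
    F=np.array(bot.read_ft_force());P=np.array(bot.read_position());p=P[:2]-H
    aa=np.degrees(np.arctan2(p[1],p[0]));u+=(aa-u+180)%360-180
    log.append([*P[:2]])
    if i%4==0:print(round(a,1),"ang",u.round(2),np.hypot(*p).round(4),"F",F.round(1))
    if hit or abs(u-a)>6:print("STOP",a,u,hit,F);break
print(bot.read_gripper_width(),bot.read_clock(),P)
L=np.array(log);A=np.c_[2*L,np.ones(len(L))];s=np.linalg.lstsq(A,(L**2).sum(1),rcond=None)[0];print("circle",s[:2],np.sqrt(s[2]+s[:2]@s[:2]))
E
```

```text
58.0 ang 59.06 0.0551 F [-2.   1.  10.3]
118.0 ang 119.23 0.0548 F [-1.7 -2.2  9.6]
178.1 ang 179.37 0.0548 F [ 1.3 -2.2  7.1]
238.1 ang 238.97 0.055 F [2.5 0.3 7.4]
298.1 ang 298.63 0.0552 F [2.3 0.9 7.6]
358.1 ang 358.68 0.0553 F [0.1 2.7 8.1]
418.1 ang 419.12 0.0551 F [-1.2  1.5 10.4]
478.1 ang 479.27 0.0548 F [-1.9 -2.  10.4]
538.0 ang 539.35 0.0548 F [ 1.2 -2.4  6.8]
598.0 ang 598.92 0.055 F [ 2.3 -0.7  7.1]
658.0 ang 658.63 0.0553 F [1.3 1.2 7.6]
718.0 ang 718.81 0.0553 F [0.9 1.1 9.3]
0.24583964819685963 34.525 [ 0.60776849 -0.22565002  0.11290775]
circle [ 0.55275156 -0.22461516] 0.055021952497935726
```

```bash
python3 - <<'E'
from h import *
bot.wait(.3)
w=bot.camera("wrist");t=bot.camera("top")
print(bot.read_position(),bot.read_gripper_width(),bot.read_joint_vel(),bot.read_clock())
a=cv2.resize(w[:,:,::-1],(640,400));b=cv2.resize(t[130:290,200:480][:,:,::-1],(784,448),interpolation=cv2.INTER_CUBIC)
cv2.imwrite("pics/end_w.png",a);cv2.imwrite("pics/end_t.png",b)
E
```

```text
[ 0.60775127 -0.22568022  0.11288462] 0.2457304622903353 [-1.65435482e-03 -1.34787305e-04 -2.60057083e-04 -2.04793752e-04
  3.24276895e-04 -5.75881563e-05] 34.925
```

View pics/end_w.png

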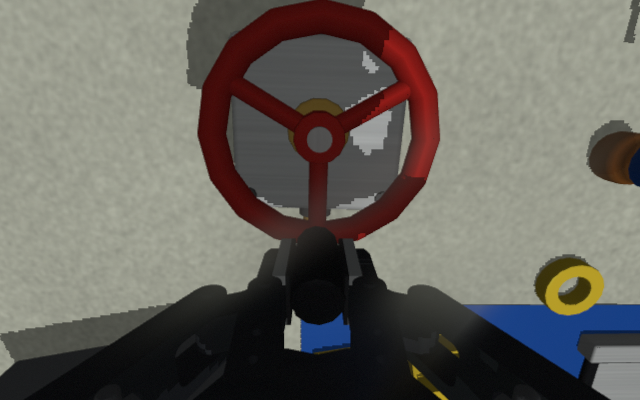

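View pics/end_t.png

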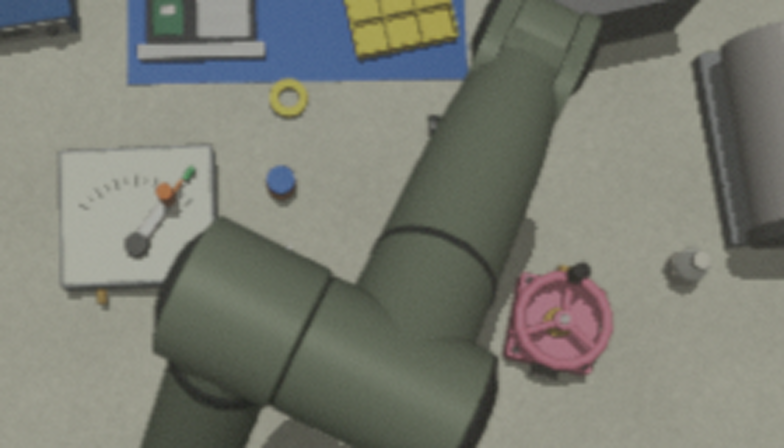

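The wheel is back in the same orientation as at the stop, two turns later, with the handle gripped. The pointer at crop (178,185) meets the tab at (189,173). The tape, jar and flask haven't moved. I'm handing the job in.

```bash
python3 -c "
from cell import bot
print(bot.close_job())"
```

```text
the job is handed in; nothing more can be done
None
```

The job is handed in at about 35 s of the 70 s allowed, with the gripper still holding the wheel's black handle at the two-turn position. No verdict is reported on handing in.

- **Lever:** I gripped the orange post and swung the lever about 60° to the green tab. The wrist picture puts it about 1° to 1.6° off the tab's direction. That is roughly 2 to 3 mm at the pointer on top of the 2 mm gap, inside the 9 mm limit. The tab was still at the position I measured earlier.
- **Wheel:** I wound the red wheel clockwise about 155° (2.7 rad) to its stop. The stop held without moving under an 18 N push. I then backed it off 720°. The arm's position readings put it about 0.7° past two turns (0.013 rad, limit 0.2 rad), and the wheel looks the same as it did at the stop.
- **Final checks:** The handle was firmly gripped (opening 0.246, 40 N set) and the arm was still. In the last top picture the pointer meets the tab, and the tape, jar and flask are where they were. The arm hid the screwdriver, and the tweezers were outside the crop I viewed. I did not check either at the end, but I never worked near them.
- **Disagreements:** The side and top cameras differed by 5 to 14 mm on the lever parts, so I used the wrist camera there. My first estimate of the wheel's centre was about 1.5 mm off, which I corrected before unwinding.

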